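# Lean the red-knobbed stirrer in the shaker tin

### The job

Take the bar stirrer with the red knob out of the wooden stand and lower it, knob up, into the steel shaker tin, letting go only when its foot is at or nearly on the bottom. It must end up leaning against the side of the rim nearest the stack of coasters, its knob pointing towards them. Leave the tin standing upright where it is.

Things in the scene. Friction and masses are not known exactly. Their poses are not given: they have to be found in the camera images.
- red_stirrer_center (a point): middle of the stirrer to move: steel rod 8 mm thick, 190 mm long, red knob on top, foot 14 mm across, 18 mm high; 60 g. z axis along the rod to the knob; foot end 95 mm below this point. Stands loosely in a well (17 mm wide, 40 mm deep) of a fixed wooden stand 45 mm high; an equal stirrer with a black knob stands 110 mm away in the other. Bare rod from 18 to 165 mm above the foot end.
- red_stirrer_knob (a point): centre of the red knob (18 mm ball), 181 mm above the stirrer's foot end
- tin: loose steel shaker tin, open at the top, 105 mm tall, 68 mm across the rim, 52 mm at the foot; wall 3 mm, inner floor 4 mm above its underside; 0.22 kg. Origin: centre of its underside, z up; x points at the coasters. A stirrer lying from the foot of one wall to the opposite rim leans about 0.4 rad.
- coasters: round stack of white coasters, 99 mm across and 15 mm high, fixed, its centre 110 mm from the tin's; origin at the centre of its underside
Things that resemble listed ones, but are neither listed nor needed, are in the scene too. What is shaped like the part that bears red_stirrer_center but orange is not meant.

How it is judged:
By the outcome, as a careful person would: the job done as asked, in the order asked, and still so for the second after the job is handed in, with the robot touching nothing.
It also fails if it takes over 42 s, if anything falls off the work surface, if the arm or the gripper's body presses on something with over 40 N, if the wrist force passes 120 N, or if a joint passes its speed limit or range.

### The arm

A 7-joint arm with a two-finger parallel gripper is mounted at the origin on a cart in front of the work surface, level with it; the furniture and walls round the work are solid. World frame = base frame: x ahead of the robot, y to its left, z up, the work surface at z = 0. Lengths are in m, angles in degrees, forces in N, time in s.
With the tool pointing down it reaches from about 0.425 to 0.875 m from the base axis. Payload 4.7 kg.
Tool frame: the origin (TCP) lies on the centre line of the jaws, within the pads' length; the fingertips stand 8 mm ahead of it and the grasp point (between the pads) lies 11 mm behind it; z points along the fingers, y is the direction in which the jaws open and shut (so a half turn about z gives the same grasp; the last joint's range is limited). The gripper opens to 87 mm and grips with 3 to 60 N. Pads are 19 mm wide; open, the fingers measure 117 mm over their backs; the gripper's body (75 mm by 190 mm) begins 51 mm behind the grasp point.
Start: joints at [71.11, 18.392, -4.016, 83.108, 1.295, 78.541, -3.26], TCP at [0.219, -0.612, 0.231] pointing down, gripper open.
Joint ranges: [-163.93, 163.93], [-17.29, 119.83], [-79.2, 71.16], [3.27, 140.29], [-89.18, 269.18], [5.43, 117.66], [-154.24, 154.24]. Speed limits (degrees/s): [147.25, 147.25, 180, 180, 180, 180, 180].

### API

Orientations are given as [roll, pitch, yaw] about the fixed x, y, z axes, in that order (R = Rz(yaw) Ry(pitch) Rx(roll)).
In Python, from cell import env gives the robot as it stands. The module is installed in compiled form; this text tells all that it offers.
- The arm moves only by the tool move_arm, never from a script. Its argument "steps" is a list of rows, each a list of 2 entries, a list of its own where there are three numbers: the shift along the tool's x, y, z in m, then the turn about the tool's z in rad. A call has 1 to 20 rows; each row is the pose to reach, as a shift and turn from the pose commanded when the call began, along the tool's axes at that moment; what a row does not reach only later rows make up. A row lasts 1/8 s, in which the tool goes at most 62.5 mm and 10.7 degrees, less where a joint would pass 70% of its speed; a pose out of reach is approached as far as the arm can. A call with a gripper value outside its range is refused whole. "hand" is the closure, from -1 (fully open) to 1 (shut), set as the call begins (left out, the last holds). The fingers move at their own pace and stop on an object; "squeeze" is the grip in N (left out, the last holds). Time passes only in rows, so rows that repeat a pose let the fingers close. It gives the time, the measured TCP pose, the force and the opening at its end, in the units of the state.
- env.get_obs(): the state, without advancing time (a new reading comes with each control period).
- env.read_camera(name): name is "scene" or "side" or "wrist"; returns (picture, depth): 420x560x3 uint8, red, green, blue; 420x560 float32, m along the optical axis (not along the pixel's ray), 0 where there is no reading.
- env.calibration(name): a dict with "intrinsics" (3x3 intrinsics, pixels), "position" and "orientation" of the camera in the world; the wrist camera has in their place "mount" (4x4, takes a point from camera to tool coordinates, whose origin is the TCP and whose axes are the flange's). Camera axes: x right, y up, looking along -z (the intrinsics and any distortion apply to the point x, -y, -z); pixel columns grow to the right and rows downward; lengths in m; the calibration is good to about 2 mm. A picture is of the moment at which its call begins: read the wrist's pose just before it. calibration takes no time and is no camera call.
- env.sign_off(): hands the job in, once; it reports no verdict.
Trained networks look in the newest picture that a camera, given by its name, has taken for a name from the list of things; names that differ only in an ending like _2 or _b are one class to them, and where a whole thing is asked for, a point or a joint stands for the part that bears it (a point fixed in the world has none). Each returns a list of dicts, best first, with "conf" (0 to 1); they miss things now and then, are a little off and sometimes report something else, mostly with a low value. They report only what shows in the picture. A call takes as long as a camera call. They do not tell look-alikes from the thing itself.
- env.cut_out(camera, query): "region" (420x560 bool, what is visible of it) and "uv" ([column, row] in pixels, amid what is visible of it).
The state is a dict: "time_s": time; "qpos": joint angles; "joint_velocities": joint speeds; "effort": joint torques, N m; "tool_pos": TCP position; "tool_rot": TCP orientation; "force": force on the tool from outside, world axes, zero at the start; "wrist_torque": the same for the moment, N m; "grip_width": finger opening in m.
Only numpy, scipy, OpenCV 4.12 (cv2) and the standard library are available. Lean on these libraries where they do the work, as an engineer would, in place of code of your own. Each camera call takes 0.05 s, during which the arm holds its last target. There are 200 camera calls.

## Working session

There is one attempt and no reset: what is moved stays moved. The work goes in short steps, Python scripts to look and compute and a tool call to move; the robot and the scene stay as the last step left them, time stands still between calls to the robot, and variables do not carry over. Pictures are saved under pics/ and viewed, about 8 in all and at most 12, crops included, and the job is handed in when it is done.

Besides the shell and the picture viewer there is one more tool, called by a JSON object that holds its "op" and its "data". move_arm: Moves the arm, as the interface text tells. Its arguments: {"type":"object","properties":{"steps":{"type":"array"},"hand":{"type":"number"},"squeeze":{"type":"number"}},"required":["steps"]}

```bash
mkdir -p pics; cat > h.py <<'E'
import numpy as np, cv2
from scipy.spatial.transform import Rotation as R
from cell import env
def pose(name,o=None):
    c=env.calibration(name)
    if name=='wrist':
        o=o or env.get_obs(); T=np.eye(4); T[:3,:3]=R.from_euler('xyz',o['tool_rot'],degrees=True).as_matrix(); T[:3,3]=o['tool_pos']
        return c, T@np.array(c['mount'])
    T=np.eye(4); q=np.array(c['orientation'],float)
    T[:3,:3]=q if q.shape==(3,3) else R.from_euler('xyz',q,degrees=True).as_matrix() if q.size==3 else R.from_quat(q).as_matrix()
    T[:3,3]=c['position']; return c,T
def world(c,T,u,v,d):
    u,v,d=map(lambda a:np.asarray(a,float),(u,v,d))
    K=np.array(c['intrinsics']); pt=np.stack([u,v],-1).reshape(-1,1,2).astype(float)
    n=cv2.undistortPoints(pt,K,np.array(c['distortion'],float) if 'distortion' in c else None).reshape(-1,2)
    d=d.reshape(-1); P=np.stack([n[:,0]*d,-n[:,1]*d,-d],-1)
    return P@T[:3,:3].T+T[:3,3]
def save(name,img): cv2.imwrite('pics/'+name,img[:,:,::-1])
E
python3 - <<'E'
from h import *
print(env.get_obs())
ims=[]
for n in ['scene','side']:
    c,T=pose(n); print(n,c)
    im,d=env.read_camera(n); ims.append(im); np.savez(n+'.npz',im=im,d=d)
    for q in ['red_stirrer_center','red_stirrer_knob','tin','coasters']:
        for r in env.cut_out(n,q):
            m=r['region']&(d>0); v,u=np.nonzero(m)
            if len(u)==0: print(q,r['conf'],r['uv']);continue
            P=world(c,T,u,v,d[v,u]); print(q,round(r['conf'],2),np.round(r['uv']),len(u),np.percentile(P,[5,50,95],axis=0).round(3).tolist())
    save(n+'0.png',im)
E
```

```text
{'time_s': 0.0, 'qpos': array([71.11093565, 18.4398296 , -4.0153695 , 83.1752828 ,  1.29336975,
       78.54160615, -3.25880913]), 'joint_velocities': array([-0.05896607, -0.00039053, -0.00103865, -0.01934247, -0.03273805,
       -0.0889541 ,  0.11707417]), 'effort': array([-3.48665862e-04, -4.91289997e+01, -4.04113596e-01, -3.12529635e+01,
       -6.40737475e-02,  4.36556130e-02,  1.66960035e-04]), 'tool_pos': array([ 0.2188544 , -0.61146563,  0.22944942]), 'tool_rot': array([-1.79888435e+02,  4.27327773e-03,  1.96995384e+01]), 'force': array([-0.15486162, -0.27050286, -0.08064481]), 'wrist_torque': array([-0.01000725,  0.00305811, -0.02758555]), 'grip_width': 0.08674997455015611}
scene {'intrinsics': array([[420.77492834,   0.        , 285.25719319],
       [  0.        , 420.77492834, 214.63834233],
       [  0.        ,   0.        ,   1.        ]]), 'position': array([-0.17292685,  0.57732139,  0.60623581]), 'orientation': array([  60.41446797,    1.06037245, -133.40470628])}
red_stirrer_center 0.86 [264. 238.] 299 [[0.397, -0.021, 0.001], [0.401, 0.105, 0.113], [0.547, 0.109, 0
[... 1511 characters left out ...]
 201 [[0.513, 0.109, 0.003], [0.517, 0.113, 0.077], [0.527, 0.223, 0.187]]
red_stirrer_knob 0.74 [262. 202.] 130 [[0.4, 0.094, 0.01], [0.405, 0.099, 0.143], [0.41, 0.102, 0.189]]
red_stirrer_knob 0.54 [277. 196.] 162 [[0.438, 0.169, 0.055], [0.441, 0.174, 0.127], [0.444, 0.178, 0.19]]
red_stirrer_knob 0.49 [306. 216.] 223 [[0.513, 0.109, 0.009], [0.517, 0.113, 0.093], [0.523, 0.117, 0.186]]
red_stirrer_knob 0.46 [307. 176.] 13 [[0.521, 0.156, 0.181], [0.524, 0.158, 0.184], [0.529, 0.16, 0.189]]
tin 0.97 [288. 306.] 2124 [[0.429, -0.267, 0.015], [0.454, -0.257, 0.077], [0.482, -0.205, 0.106]]
coasters 0.63 [267. 386.] 2829 [[0.37, -0.38, 0.003], [0.409, -0.345, 0.016], [0.449, -0.297, 0.018]]
```

```bash
python3 - <<'E'
from h import *
a=np.load('scene.npz')['im'];b=np.load('side.npz')['im']
ca=cv2.resize(a[140:330,150:350],(600,570),interpolation=cv2.INTER_CUBIC); save('crop_scene.png',ca)
E
```

```text
(no output)
```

View pics/scene0.png

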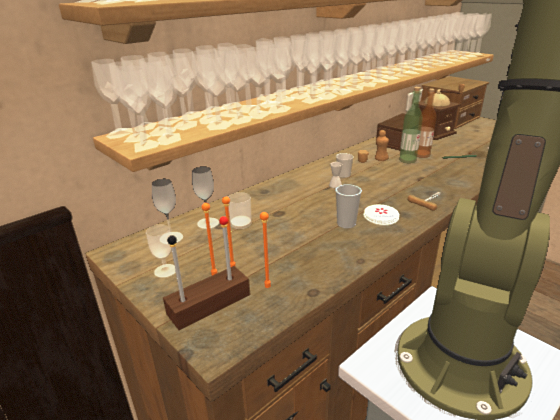

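View pics/side0.png

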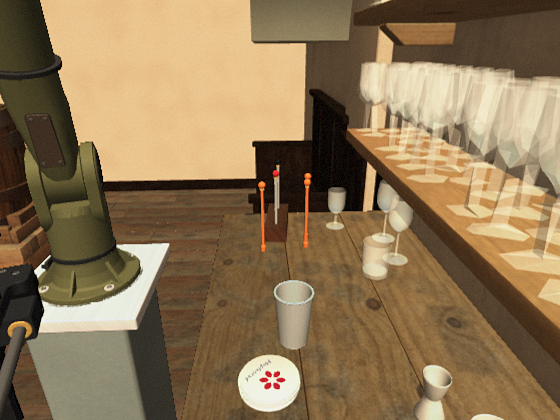

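```bash
ls pics
```

```text
crop_scene.png
scene0.png
side0.png
```

View pics/crop_scene.png

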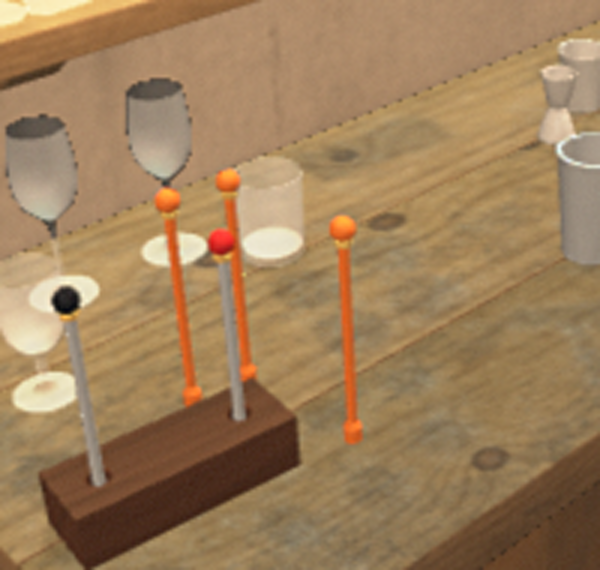

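Three pictures viewed. Candidates in the scene view: orange stirrers with knobs at (206,207), (226,201) and (264,216), black at (172,240) in the stand, red at (224,221) in the stand. The crop shows that only the last is a steel rod with a red knob standing in a well, so it is the one meant: base at about (0.44, 0.178). The tin is at (347,206) with the coasters at (381,214).

```bash
python3 - <<'E'
from h import *
from scipy.optimize import least_squares
def fit(P,r=None):
    f=(lambda p:np.hypot(*(P[:,:2]-p[:2]).T)-(r or p[2]))
    return least_squares(f,[*P[:,:2].mean(0),.03],loss='soft_l1',f_scale=.002).x.round(4)
G={};C=[]
for n in ['scene','side']:
    c,T=pose(n); a=np.load(n+'.npz');d=a['d'];im=a['im']
    v,u=np.nonzero(d>0); P=world(c,T,u,v,d[v,u]); col=im[v,u].astype(int)
    C.append(P)
    near=lambda x,y,r:np.hypot(P[:,0]-x,P[:,1]-y)<r
    Q=P[near(.456,-.235,.06)&(P[:,2]>.098)&(P[:,2]<.108)]; print(n,'tin rim',len(Q),fit(Q,.0335))
    Q=P[near(.456,-.235,.06)&(P[:,2]>.03)&(P[:,2]<.09)]; print('tin wall axis approx',[ (z,fit(Q[abs(Q[:,2]-z)<.01],.026+.008*z/.105)[:2]) for z in(.04,.06,.08)])
    Q=P[near(.407,-.335,.065)&(P[:,2]>.010)&(P[:,2]<.022)]; 
    e=cv2.minEnclosingCircle(Q[:,:2].astype(np.float32)); print('coaster',e,Q.mean(0).round(3))
    for z in(.06,.09,.12,.15,.185):
        Q=P[near(.44,.177,.025)&(abs(P[:,2]-z)<.008)]; print('rod',z,len(Q),np.median(Q,0).round(4) if len(Q) else '')
    for nm,m in [('black',(col.max(1)<45)&(P[:,2]>.17)&(P[:,2]<.2)&near(.44,.177,.14)),('red',(col[:,0]>150)&(col[:,1]<50)&(P[:,2]>.17)&(P[:,2]<.2)&near(.44,.177,.1))]:
        print(nm,m.sum(),np.median(P[m],0).round(3) if m.any() else '')
C=np.vstack(C)
print('max z grid; rows x .35..0.85, cols y -.7...4')
for x in np.arange(.35,.9,.1):
    row=[]
    for y in np.arange(-.7,.4,.1):
        m=(abs(C[:,0]-x)<.05)&(abs(C[:,1]-y)<.05)&(C[:,2]<1.2); row.append(round(float(C[m,2].max()),2) if m.any() else None)
    print(round(x,2),row)
m=(C[:,0]>.5)&(C[:,0]<1)&(C[:,2]>.25)&(C[:,2]<.9)&(abs(C[:,1])<.5)
for z in np.arange(.25,.9,.1):
    k=m&(abs(C[:,2]-z)<.05); print(z,k.sum(),np.percentile(C[k,0],[0,1,10]).round(3) if k.any() else '')
E
```

```text
scene tin rim 152 [ 0.4536 -0.2346  0.03  ]
tin wall axis approx [(0.04, array([ 0.455 , -0.2365])), (0.06, array([ 0.4551, -0.2365])), (0.08, array([ 0.4543, -0.2353]))]
coaster ((0.40744709968566895, -0.33258429169654846), 0.05012176185846329) [ 0.405 -0.331  0.015]
rod 0.06 24 [0.4386 0.1786 0.0612]
rod 0.09 27 [0.4384 0.1784 0.0911]
rod 0.12 26 [0.4379 0.178  0.1196]
rod 0.15 27 [0.4385 0.1787 0.1499]
rod 0.185 59 [0.4359 0.1807 0.1881]
black 40 [0.445 0.29  0.189]
red 27 [0.434 0.182 0.188]
side tin rim 425 [ 0.4556 -0.2364  0.03  ]
tin wall axis approx [(0.04, array([ 0.4557, -0.2344])), (0.06, array([ 0.4559, -0.2347])), (0.08, array([ 0.4556, -0.2362]))]
coaster ((0.40909096598625183, -0.3345033824443817), 0.049149151891469955) [ 0.409 -0.34   0.016]
rod 0.06 15 [0.4405 0.1756 0.0593]
rod 0.09 15 [0.4407 0.1737 0.0896]
rod 0.12 17 [0.4411 0.1745 0.12  ]
rod 0.15 15 [0.4412 0.1743 0.1499]
rod 0.185 33 [0.4414 0.1725 0.1868]
black 30 [0.452 0.281 0.19 ]
red 16 [0.441 0.171 0.188]
max z grid; rows x .35..0.85, cols y -.7...4
0.35 [0.0, 0.01, 0.03, 0.02, 0.02, 0.0, 0.0, 0.0, 0.19, 0.0, 0.0]
0.45 [0.0, 0.0, 0.02, 0.02, 0.11, 0.11, 0.0, 0.0, 0.19, 0.2, 0.2]
0.55 [0.27, 0.0, 0.0, 0.0, 0.0, 0.0, 0.0, 0.0, 0.19, 0.19, 0.12]
0.65 [0.45, 0.54, 0.54, 0.55, 0.55, 0.56, 0.56, 0.57, 0.58, 0.59, 0.57]
0.75 [0.45, 0.51, 0.53, 0.45, 0.54, 0.54, 0.54, 0.54, 0.57, 0.57, 0.57]
0.85 [0.5, 0.48, 0.52, 0.52, 0.52, 0.54, 0.54, 0.54, 0.54, 0.57, 0.58]
0.25 25469 [0.633 0.636 0.639]
0.35 21762 [0.643 0.649 0.656]
0.44999999999999996 33740 [0.642 0.648 0.654]
0.5499999999999999 17589 [0.633 0.636 0.639]
0.6499999999999999 0 
0.7499999999999999 0 
0.8499999999999999 0
```

{"op": "move_arm", "data": {"steps": [[[0.05,-0.033,-0.02],-0.05],[[0.1,-0.066,-0.04],-0.12],[[0.15,-0.1,-0.05],-0.2],[[0.197,-0.132,-0.05],-0.28],[[0.235,-0.164,-0.05],-0.36],[[0.273,-0.196,-0.05],-0.44],[[0.311,-0.227,-0.05],-0.52],[[0.348,-0.258,-0.05],-0.6],[[0.369,-0.304,-0.05],-0.7],[[0.389,-0.35,-0.05],-0.8],[[0.41,-0.396,-0.05],-0.9],[[0.43,-0.442,-0.05],-1.0],[[0.44,-0.484,-0.05],-1.08],[[0.45,-0.526,-0.05],-1.16],[[0.46,-0.569,-0.05],-1.24],[[0.467,-0.618,-0.05],-1.32],[[0.4745,-0.6667,-0.05],-1.4],[[0.4745,-0.6667,-0.05],-1.4],[[0.4745,-0.6667,-0.05],-1.4]], "hand": -0.3, "squeeze": 20}}

```text
time_s: 2.88
tool_pos: [0.4412, 0.1749, 0.2805]
tool_rot: [180.0, 0.1, 99.9]
force: [-0.3, -1.3, 0.1]
grip_width: 0.0564
```

```bash
python3 - <<'E'
from h import *
o=env.get_obs(); print({k:np.round(o[k],4) for k in('time_s','tool_pos','tool_rot','grip_width','qpos')})
c,T=pose('wrist',o); im,d=env.read_camera('wrist'); save('w1.png',im); print(np.array(c['mount']).round(3).tolist())
v,u=np.nonzero(d>0);P=world(c,T,u,v,d[v,u]); col=im[v,u].astype(int)
m=(col[:,0]>130)&(col[:,1]<50)&(col[:,2]<60)&(P[:,2]>.1)
print('red',m.sum(),np.median(P[m],0).round(4) if m.any() else '', P[m].min(0) if m.any() else '',P[m].max(0) if m.any() else '', u[m].mean(),v[m].mean())
near=np.hypot(P[:,0]-.441,P[:,1]-.177)<.02
for z in(.06,.09,.12,.15): Q=P[near&(abs(P[:,2]-z)<.008)]; print(z,len(Q),np.median(Q,0).round(4) if len(Q) else '')
E
```

```text
{'time_s': np.float64(2.875), 'tool_pos': array([0.4412, 0.1749, 0.2805]), 'tool_rot': array([1.799907e+02, 5.750000e-02, 9.987650e+01]), 'grip_width': np.float64(0.0564), 'qpos': array([ 26.4029,  -3.8989, -48.3141, 101.0697,  -2.8839,  81.5388,
       -11.5439])}
[[-0.0, 0.961, 0.275, 0.075], [1.0, 0.0, 0.001, -0.0], [0.001, 0.275, -0.961, -0.156], [0.0, 0.0, 0.0, 1.0]]
red 0    nan nan
0.06 14 [0.4409 0.1816 0.0598]
0.09 18 [0.4413 0.1816 0.0907]
0.12 25 [0.4402 0.1815 0.1211]
0.15 35 [0.441  0.1815 0.1504]<stdin>:6: RuntimeWarning: Mean of empty slice.
  ret = ret.dtype.type(ret / rcount)
```

View pics/w1.png

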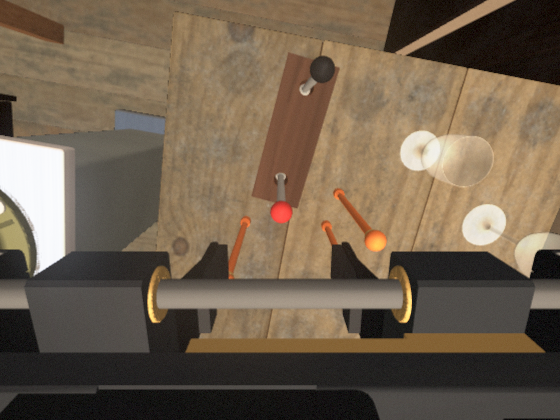

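Picture 4 (wrist): red knob at (281,212), midway between the open jaws, its rod running to the well at (281,178). The oranges are clear of the fingers. Descend and grip.

{"op": "move_arm", "data": {"steps": [[[0.002,0,0.03],0],[[0.002,0,0.06],0],[[0.002,0,0.09],0],[[0.002,0,0.115],0],[[0.002,0,0.13],0],[[0.002,0,0.14],0],[[0.002,0,0.14],0]]}}

```text
time_s: 3.8
tool_pos: [0.4408, 0.1773, 0.1403]
tool_rot: [-180.0, -0.0, 99.9]
force: [0.7, 1.1, 1.1]
grip_width: 0.0561
```

{"op": "move_arm", "data": {"steps": [[[0,0,0],0],[[0,0,0],0],[[0,0,0],0],[[0,0,0],0],[[0,0,0],0]], "hand": 1, "squeeze": 20}}

```text
time_s: 4.42
tool_pos: [0.4408, 0.1776, 0.1406]
tool_rot: [180.0, 0.0, 99.9]
force: [0.3, -0.1, 0.3]
grip_width: 0.0145
```

{"op": "move_arm", "data": {"steps": [[[0,0,0],0],[[0,0,0],0],[[0,0,0],0]]}}

```text
time_s: 4.8
tool_pos: [0.4407, 0.1776, 0.1405]
tool_rot: [-180.0, 0.0, 99.9]
force: [0.2, 0.3, -0.3]
grip_width: 0.0077
```

{"op": "move_arm", "data": {"steps": [[[0,0,-0.015],0],[[0,0,-0.04],0],[[0,0,-0.07],0],[[0,0,-0.1],0],[[0,0,-0.13],0],[[0,0,-0.15],0],[[0,0,-0.15],0]]}}

```text
time_s: 5.68
tool_pos: [0.4414, 0.1782, 0.2926]
tool_rot: [179.8, 0.0, 99.9]
force: [0.9, -0.6, -0.5]
grip_width: 0.0075
```

```bash
python3 - <<'E'
from h import *
o=env.get_obs(); print({k:np.round(o[k],4) for k in('time_s','tool_pos','grip_width','force')})
t=o['tool_pos']
for n in('side','scene'):
    c,T=pose(n); im,d=env.read_camera(n)
    v,u=np.nonzero(d>0);P=world(c,T,u,v,d[v,u])
    near=np.hypot(P[:,0]-t[0],P[:,1]-t[1])<.03
    for z in np.arange(.13,.30,.02): Q=P[near&(abs(P[:,2]-z)<.01)]; print(n,round(z,3),len(Q),np.median(Q,0).round(4) if len(Q) else '')
    Q=P[near&(P[:,2]>.08)]; print('lowest',np.sort(Q[:,2])[:5].round(4))
E
```

```text
{'time_s': np.float64(5.675), 'tool_pos': array([0.4414, 0.1782, 0.2926]), 'grip_width': np.float64(0.0075), 'force': array([ 0.8985, -0.6165, -0.4729])}
side 0.13 0 
side 0.15 0 
side 0.17 35 [0.4414 0.1722 0.1711]
side 0.19 20 [0.4417 0.1749 0.1914]
side 0.21 23 [0.4418 0.1746 0.2099]
side 0.23 23 [0.4419 0.1748 0.2306]
side 0.25 25 [0.4421 0.1758 0.2517]
side 0.27 31 [0.44   0.1755 0.2705]
side 0.29 73 [0.4423 0.1699 0.2925]
lowest [0.1606 0.1615 0.1617 0.1638 0.1641]
scene 0.13 0 
scene 0.15 7 [0.4336 0.1797 0.159 ]
scene 0.17 59 [0.4359 0.1791 0.1699]
scene 0.19 32 [0.4375 0.1786 0.1909]
scene 0.21 37 [0.4371 0.1786 0.2095]
scene 0.23 38 [0.4369 0.1783 0.2294]
scene 0.25 40 [0.4372 0.1787 0.2493]
scene 0.27 38 [0.4373 0.1783 0.2684]
scene 0.29 153 [0.4294 0.1826 0.2912]
lowest [0.1583 0.1587 0.1588 0.159  0.1593]
```

{"op": "move_arm", "data": {"steps": [[[-0.03,-0.004,0],0.0],[[-0.075,-0.009,0],0.05],[[-0.125,-0.015,0],0.13],[[-0.175,-0.02,0],0.22],[[-0.225,-0.027,0],0.32],[[-0.275,-0.034,0],0.42],[[-0.325,-0.041,0],0.51],[[-0.37,-0.047,0],0.58],[[-0.4,-0.05,0],0.62],[[-0.4,-0.05,0],0.62],[[-0.4,-0.05,0],0.62],[[-0.4,-0.05,0],0.62]]}}

```text
time_s: 7.28
tool_pos: [0.4607, -0.2232, 0.2906]
tool_rot: [-180.0, -0.0, 64.6]
force: [-0.2, 0.2, -0.9]
grip_width: 0.0078
```

```bash
cat > chk.py <<'E'
from h import *
from scipy.optimize import least_squares
import sys
o=env.get_obs(); print({k:np.round(o[k],4) for k in('time_s','tool_pos','tool_rot','grip_width','force')})
t=o['tool_pos']; tin=np.array([.4552,-.2353]); e=np.array([-.432,-.902])
for n in('side','scene'):
    c,T=pose(n); im,d=env.read_camera(n); save(sys.argv[1]+n+'.png',im)
    v,u=np.nonzero(d>0);P=world(c,T,u,v,d[v,u])
    Q=P[(np.hypot(P[:,0]-tin[0],P[:,1]-tin[1])<.06)&(abs(P[:,2]-.07)<.03)]
    f=lambda p:np.hypot(*(Q[:,:2]-p).T)-(.026+.008*Q[:,2]/.105)
    print(n,'tin',least_squares(f,tin,loss='soft_l1',f_scale=.002).x.round(4))
    vd=P-T[:3,3]; 
    for z in np.arange(.115,.30,.02):
        k=(np.hypot(P[:,0]-t[0],P[:,1]-t[1])<.06)&(abs(P[:,2]-z)<.01)
        if k.any():
            q=np.median(P[k],0); w=q[:2]-T[:2,3]; q2=q[:2]+.003*w/np.linalg.norm(w)
            r=q2-tin; print('  ',q[2].round(3),k.sum(),'xy',q2.round(4),'along',round(r@e,4),'across',round(r@np.array([e[1],-e[0]]),4))
E
python3 chk.py a_
```

```text
{'time_s': np.float64(7.275), 'tool_pos': array([ 0.4607, -0.2232,  0.2906]), 'tool_rot': array([-1.799985e+02, -8.900000e-03,  6.456320e+01]), 'grip_width': np.float64(0.0078), 'force': array([-0.209 ,  0.1958, -0.929 ])}
side tin [ 0.4556 -0.2355]
   0.106 199 xy [ 0.4561 -0.2374] along 0.0015 across -0.0017
   0.162 24 xy [ 0.4597 -0.2259] along -0.0105 across -0.0
   0.174 73 xy [ 0.4605 -0.2248] along -0.0117 across -0.0002
   0.195 54 xy [ 0.4604 -0.2239] along -0.0126 across 0.0003
   0.215 56 xy [ 0.4602 -0.2238] along -0.0126 across 0.0005
   0.235 56 xy [ 0.4598 -0.2237] along -0.0124 across 0.0008
   0.255 59 xy [ 0.4609 -0.2238] along -0.0129 across -0.0001
   0.275 62 xy [ 0.4608 -0.2241] along -0.0125 across -0.0002
   0.295 250 xy [ 0.4604 -0.2266] along -0.0101 across -0.0009
scene tin [ 0.4546 -0.2356]
   0.106 29 xy [ 0.4596 -0.2346] along -0.0025 across -0.0037
   0.162 12 xy [ 0.4568 -0.2221] along -0.0126 across 0.0043
   0.172 32 xy [ 0.4578 -0.2244] along -0.0109 across 0.0024
   0.195 23 xy [ 0.4592 -0.2243] along -0.0116 across 0.0012
   0.217 25 xy [ 0.4588 -0.2247] along -0.0111 across 0.0013
   0.234 22 xy [ 0.4578 -0.2243] along -0.0111 across 0.0024
   0.256 26 xy [ 0.459  -0.2246] along -0.0113 across 0.0012
   0.276 32 xy [ 0.4585 -0.2246] along -0.0111 across 0.0016
   0.295 105 xy [ 0.4532 -0.222 ] along -0.0111 across 0.0076
```

{"op": "move_arm", "data": {"steps": [[[0,0,0.02],0],[[0,0,0.045],0],[[0,0,0.07],0],[[0,0,0.095],0],[[0,0,0.115],0],[[0,0,0.13],0],[[0,0,0.14],0],[[0,0,0.145],0],[[0,0,0.145],0],[[0,0,0.145],0]]}}

```text
time_s: 8.62
tool_pos: [0.4608, -0.2252, 0.1462]
tool_rot: [179.9, 0.0, 64.4]
force: [-0.1, -1.0, -1.1]
grip_width: 0.0076
```

{"op": "move_arm", "data": {"steps": [[[0,0,0.001],0],[[0,0,0.002],0],[[0,0,0.003],0],[[0,0,0.003],0]], "squeeze": 8}}

```text
time_s: 9.12
tool_pos: [0.4603, -0.225, 0.1424]
tool_rot: [-180.0, 0.0, 64.4]
force: [-0.2, -0.2, -0.8]
grip_width: 0.0076
```

{"op": "move_arm", "data": {"steps": [[[0,0,0.001],0],[[0,0,0.002],0],[[0,0,0.002],0],[[0,0,0.002],0]]}}

```text
time_s: 9.62
tool_pos: [0.4603, -0.225, 0.1405]
tool_rot: [180.0, 0.0, 64.4]
force: [-0.4, -0.0, -0.5]
grip_width: 0.0078
```

```bash
python3 chk.py b_ ; python3 - <<'E'
from h import *
a=cv2.imread('pics/b_side.png')[140:400,200:400]; b=cv2.imread('pics/b_scene.png')[110:260,290:440]
cv2.imwrite('pics/b_both.png',np.hstack([cv2.resize(a,(400,520)),cv2.resize(b,(390,390)) if 0 else cv2.resize(b,(400,520))]))
E
```

```text
{'time_s': np.float64(9.625), 'tool_pos': array([ 0.4603, -0.225 ,  0.1405]), 'tool_rot': array([1.799987e+02, 4.400000e-03, 6.438990e+01]), 'grip_width': np.float64(0.0078), 'force': array([-0.4403, -0.034 , -0.485 ])}
side tin [ 0.4556 -0.2355]
   0.107 238 xy [ 0.4578 -0.2272] along -0.0084 across 0.0011
   0.138 116 xy [ 0.4593 -0.2279] along -0.0085 across -0.0005
   0.155 187 xy [ 0.4591 -0.2284] along -0.0079 across -0.0005
   0.176 236 xy [ 0.4587 -0.2284] along -0.0078 across -0.0001
   0.191 132 xy [ 0.4521 -0.2285] along -0.0048 across 0.0058
   0.217 569 xy [ 0.4522 -0.2513] along 0.0157 across -0.0042
   0.236 947 xy [ 0.464  -0.2429] along 0.0031 across -0.0112
   0.253 814 xy [ 0.4501 -0.2331] along 0.0002 across 0.0055
   0.276 595 xy [ 0.444  -0.2297] along -0.0002 across 0.0125
   0.299 517 xy [ 0.4303 -0.2421] along 0.0169 across 0.0195
scene tin [ 0.4545 -0.2359]
   0.107 39 xy [ 0.4578 -0.2277] along -0.0079 across 0.0009
   0.139 57 xy [ 0.4526 -0.2235] along -0.0095 across 0.0074
   0.155 83 xy [ 0.4522 -0.2235] along -0.0093 across 0.0078
   0.174 56 xy [ 0.4615 -0.2216] along -0.015 across 0.0002
   0.19 10 xy [ 0.453  -0.2137] along -0.0186 across 0.0114
   0.218 151 xy [ 0.4637 -0.1925] along -0.0423 across 0.0109
   0.237 183 xy [ 0.4655 -0.2046] along -0.0322 across 0.0039
   0.255 251 xy [ 0.4233 -0.2031] along -0.0153 across 0.0427
   0.274 224 xy [ 0.4221 -0.2033] along -0.0146 across 0.0437
   0.299 315 xy [ 0.4237 -0.2007] along -0.0176 across 0.0433
```

View pics/b_both.png

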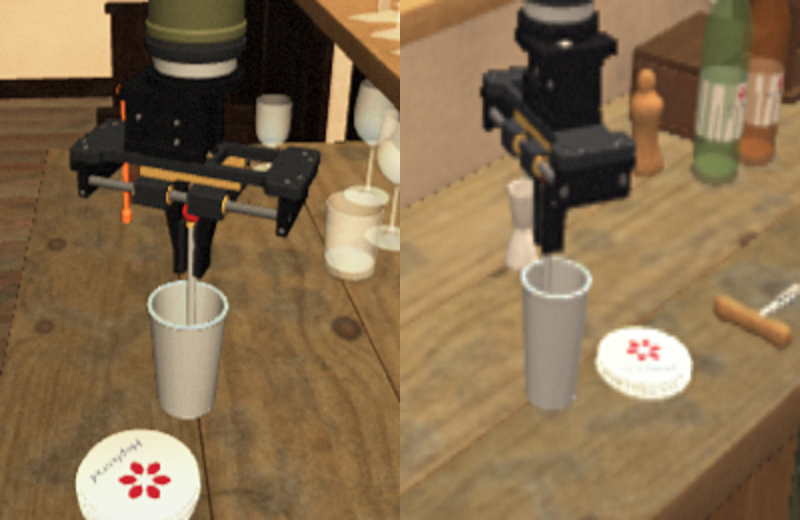

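Picture 5: the rod stands upright inside the tin on the side away from the coasters, and the knob at left (190,212) is under the gripper. TCP z equals that at the grasp, so the foot is at about 5 mm. Next I go 1 mm lower, then try pivoting the rod with a light grip.

{"op": "move_arm", "data": {"steps": [[[0,0,0.001],0],[[0,0,0.0015],0],[[0,0,0.0015],0],[[-0.003,0,0.0015],0],[[-0.006,0,0.0015],0],[[-0.01,0,0.0015],0],[[-0.01,0,0.0015],0]], "squeeze": 3}}

```text
time_s: 10.6
tool_pos: [0.4557, -0.2346, 0.139]
tool_rot: [180.0, 0.0, 64.3]
force: [0.2, -0.3, -0.6]
grip_width: 0.0079
```

```bash
cat > crop.py <<'E'
import cv2,numpy as np,sys
p=sys.argv[1]
a=cv2.imread(f'pics/{p}side.png')[150:400,200:400]; b=cv2.imread(f'pics/{p}scene.png')[110:260,290:410]
cv2.imwrite(f'pics/{p}both.png',np.hstack([cv2.resize(a,(400,500)),cv2.resize(b,(400,500))]))
E
python3 chk.py c_ | grep -v '0\.[23]' ; python3 chk.py c_ | sed -n 2,5p; python3 crop.py c_
```

```text
side tin [ 0.4557 -0.2353]
   0.107 239 xy [ 0.4545 -0.2353] along 0.0003 across 0.0007
   0.138 128 xy [ 0.455  -0.2372] along 0.0018 across -0.0007
   0.155 201 xy [ 0.4535 -0.2371] along 0.0023 across 0.0008
```

View pics/c_both.png

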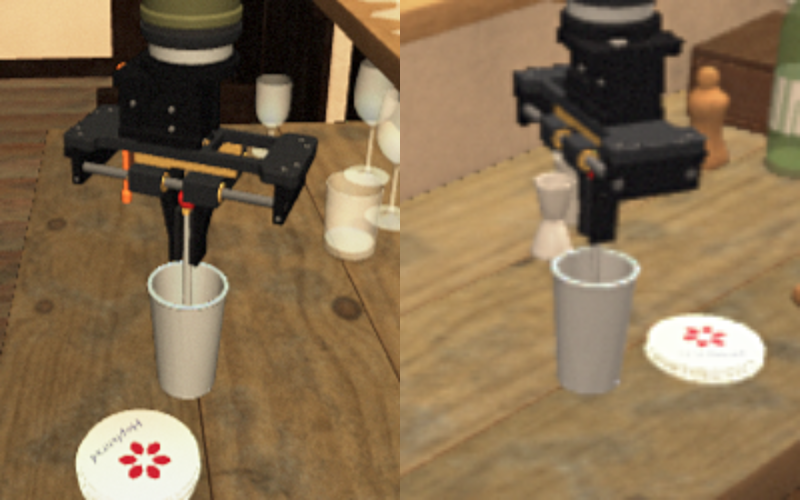

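```bash
cat > rod.py <<'E'
from h import *
# rod/knob points by colour, side camera: along/across relative to the tin, per height
tin=np.array([.4552,-.2353]); e=np.array([-.432,-.902]); f=np.array([e[1],-e[0]])
o=env.get_obs(); print(o['time_s'],o['tool_pos'].round(4),'tcp along',((o['tool_pos'][:2]-tin)@e).round(4),'force',o['force'].round(2))
for n in('side','scene'):
    c,T=pose(n); im,d=env.read_camera(n)
    v,u=np.nonzero(d>0);P=world(c,T,u,v,d[v,u]);col=im[v,u].astype(int)
    w=P[:,:2]-T[:2,3]; X=P[:,:2]+.003*w/np.linalg.norm(w,axis=1)[:,None]-tin
    near=np.hypot(*X.T)<.1
    red=near&(col[:,0]>110)&(col[:,1]<60)&(col[:,2]<70)&(P[:,2]>.08)
    gray=near&(col.min(1)>75)&(col.max(1)-col.min(1)<35)&(np.hypot(*X.T)<.085)
    if red.any(): print(n,'knob',red.sum(),(np.median(X[red]@e)+.004).round(4),np.median(X[red]@f).round(4),np.median(P[red,2]).round(3))
    for z in np.arange(.03,.2,.01):
        k=gray&(abs(P[:,2]-z)<.005)&((P[:,2]>.111)|(np.hypot(*X.T)<.022))
        if k.sum()>2: print(n,round(z,3),k.sum(),'along',np.median(X[k]@e).round(4),'across',np.median(X[k]@f).round(4))
E
python3 rod.py
```

```text
10.8 [ 0.4561 -0.2339  0.139 ] tcp along -0.0016 force [-0.36  0.19 -0.56]
side knob 32 0.0077 0.0029 0.188
side 0.09 3 along -0.0005 across 0.0035
side 0.1 4 along -0.0004 across 0.0035
side 0.11 5 along -0.0015 across 0.004
side 0.12 6 along -0.0015 across 0.0041
side 0.13 3 along -0.0012 across 0.0041
side 0.16 4 along 0.0024 across -0.0024
side 0.17 5 along 0.0062 across -0.0037
scene knob 1 -0.0013 -0.0042 0.184
scene 0.03 3 along -0.0124 across 0.0181
scene 0.09 4 along 0.0019 across 0.0005
scene 0.1 9 along -0.0011 across 0.0016
scene 0.11 12 along 0.0001 across 0.0007
scene 0.12 8 along 0.0001 across -0.0012
```

The rod did not pivot in the pads; the foot slid with it to the middle. So I take the foot back to the far side, let it stand there on the floor, release, and nudge the knob towards the coasters with closed fingers.

{"op": "move_arm", "data": {"steps": [[[0.003,0,-0.001],0],[[0.007,0,-0.001],0],[[0.011,0,-0.001],0],[[0.012,0,-0.001],0],[[0.012,0,0.0005],0],[[0.012,0,0.0005],0],[[0.012,0,0.0005],0],[[0.012,0,0.0005],0]]}}

```text
time_s: 11.9
tool_pos: [0.4612, -0.2233, 0.1386]
tool_rot: [180.0, 0.0, 64.4]
force: [-0.4, -0.3, -1.0]
grip_width: 0.0079
```

{"op": "move_arm", "data": {"steps": [[[0,0,0],0],[[0,0,0],0],[[0,0,0],0],[[0,0,0],0],[[0,0,0],0]], "hand": -0.3}}

```text
time_s: 12.52
tool_pos: [0.4612, -0.2233, 0.1386]
tool_rot: [180.0, 0.0, 64.4]
force: [-0.4, -0.3, 0.4]
grip_width: 0.05
```

```bash
python3 rod.py
```

```text
12.525 [ 0.4612 -0.2233  0.1386] tcp along -0.0135 force [-0.4  -0.33  0.36]
side knob 59 -0.0048 -0.0144 0.188
side 0.12 4 along -0.0129 across -0.0102
side 0.15 3 along -0.0115 across -0.0116
scene 0.09 3 along -0.0105 across -0.0129
scene 0.1 13 along -0.0113 across -0.0124
scene 0.11 9 along -0.0123 across -0.0133
scene 0.12 9 along -0.013 across -0.0131
scene 0.13 10 along -0.0117 across -0.0115
scene 0.14 12 along -0.0107 across -0.0158
scene 0.15 11 along -0.0103 across -0.0164
scene 0.16 10 along -0.0111 across -0.017
scene 0.17 6 along -0.0102 across -0.0155
```

{"op": "move_arm", "data": {"steps": [[[0,0,0],0],[[0,0,0],0]]}}

```text
time_s: 12.88
tool_pos: [0.4612, -0.2232, 0.1386]
tool_rot: [180.0, 0.0, 64.4]
force: [0.1, 0.0, 0.4]
grip_width: 0.056
```

```bash
python3 rod.py; python3 chk.py d_|sed -n 2p; python3 crop.py d_
```

```text
12.875 [ 0.4612 -0.2232  0.1386] tcp along -0.0135 force [0.1  0.   0.37]
side knob 79 -0.0069 -0.0057 0.189
side 0.11 3 along -0.0154 across -0.0018
side 0.12 4 along -0.0135 across -0.0024
scene 0.09 3 along -0.0063 across -0.0091
scene 0.1 10 along -0.012 across -0.0049
scene 0.11 9 along -0.0126 across -0.0057
scene 0.12 9 along -0.0113 across -0.0054
scene 0.13 10 along -0.0122 across -0.0038
scene 0.14 10 along -0.0108 across -0.0066
scene 0.15 10 along -0.0115 across -0.0053
scene 0.16 10 along -0.0144 across -0.0039
scene 0.17 5 along -0.0125 across -0.0044
side tin [ 0.4555 -0.2355]
```

View pics/d_both.png

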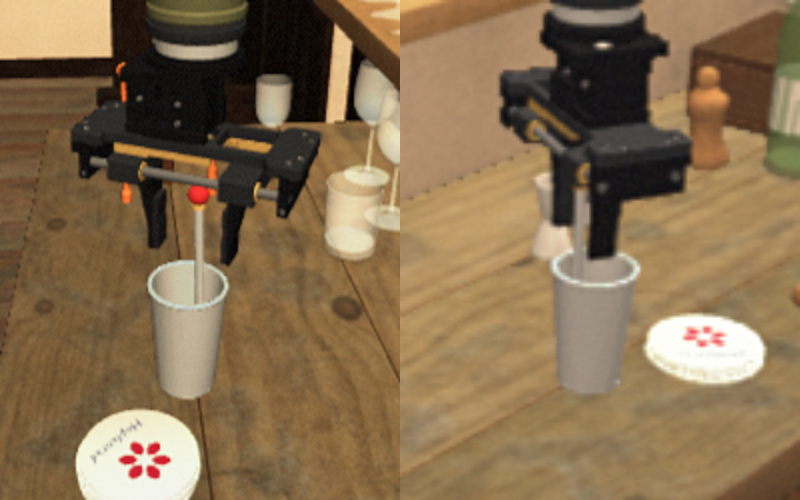

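Picture 7: the stirrer stands free and upright in the tin after a small wobble, knob at left (199,195), on the side away from the coasters, and the tin is unmoved. I rise, close, and come down behind the knob.

{"op": "move_arm", "data": {"steps": [[[0,0,-0.01],0],[[0,0,-0.03],0],[[0,0,-0.055],0],[[0,0,-0.08],0],[[0,0,-0.09],0],[[0,0,-0.09],0],[[0.015,0.004,-0.09],0],[[0.03,0.004,-0.09],0],[[0.042,0.004,-0.09],0],[[0.042,0.004,-0.09],0]]}}

```text
time_s: 14.32
tool_pos: [0.4835, -0.1853, 0.2283]
tool_rot: [-180.0, -0.0, 64.6]
force: [-0.5, -0.1, -1.5]
grip_width: 0.0566
```

{"op": "move_arm", "data": {"steps": [[[0,0,0],0],[[0,0,0],0],[[0,0,0],0],[[0,0,0],0],[[0,0,0],0],[[0,0,0],0],[[0,0,0],0],[[0,0,0],0]], "hand": 1}}

```text
time_s: 15.32
tool_pos: [0.483, -0.1871, 0.2286]
tool_rot: [180.0, 0.0, 64.4]
force: [0.2, -0.4, 0.1]
grip_width: 0.0003
```

```bash
python3 rod.py
```

```text
15.325 [ 0.483  -0.1871  0.2286] tcp along -0.0555 force [ 0.17 -0.36  0.12]
side knob 81 -0.0068 -0.0071 0.189
side 0.09 3 along -0.0133 across -0.0084
side 0.1 6 along -0.0132 across -0.0048
side 0.11 5 along -0.0132 across -0.0047
side 0.12 9 along -0.0137 across -0.0079
side 0.13 4 along -0.0121 across -0.0046
side 0.14 3 along -0.0133 across -0.0076
side 0.15 4 along -0.0126 across -0.0042
scene knob 23 -0.0111 -0.0033 0.186
scene 0.09 4 along -0.013 across -0.0083
scene 0.1 7 along -0.0125 across -0.0078
scene 0.11 11 along -0.0111 across -0.0074
scene 0.12 8 along -0.0127 across -0.0068
scene 0.13 10 along -0.0129 across -0.0062
scene 0.14 7 along -0.0132 across -0.008
scene 0.15 10 along -0.0129 across -0.0075
scene 0.16 11 along -0.0113 across -0.0066
scene 0.17 3 along -0.0118 across -0.0065
```

{"op": "move_arm", "data": {"steps": [[[0,0.002,0.02],0],[[0,0.002,0.04],0],[[0,0.002,0.046],0],[[0,0.002,0.046],0],[[-0.008,0.002,0.046],0],[[-0.016,0.002,0.046],0],[[-0.021,0.002,0.046],0],[[-0.024,0.002,0.046],0],[[-0.027,0.002,0.046],0],[[-0.03,0.002,0.046],0],[[-0.033,0.002,0.046],0],[[-0.036,0.002,0.046],0],[[-0.039,0.001,0.046],0]]}}

```text
time_s: 17.05
tool_pos: [0.4669, -0.2228, 0.1825]
tool_rot: [-180.0, 0.0, 64.4]
force: [-0.6, -0.1, 0.2]
grip_width: 0.0006
```

```bash
python3 rod.py
```

```text
17.05 [ 0.4669 -0.2228  0.1825] tcp along -0.0163 force [-0.62 -0.11  0.15]
side knob 92 0.0211 -0.007 0.188
side 0.09 4 along -0.0003 across -0.0044
side 0.1 5 along 0.0022 across -0.0051
side 0.11 5 along 0.0031 across -0.0051
side 0.12 4 along 0.0049 across -0.0038
side 0.13 8 along 0.0061 across -0.0044
side 0.14 3 along 0.0075 across -0.005
side 0.15 3 along 0.0068 across -0.0091
side 0.16 3 along 0.0116 across -0.0041
side 0.17 3 along 0.0131 across -0.0047
scene knob 22 0.0264 -0.0004 0.183
scene 0.09 9 along 0.0059 across -0.0079
scene 0.1 9 along 0.008 across -0.0071
scene 0.11 11 along 0.0097 across -0.0064
scene 0.12 8 along 0.0121 across -0.0057
scene 0.13 7 along 0.0137 across -0.005
scene 0.14 8 along 0.0148 across -0.0056
scene 0.15 7 along 0.0163 across -0.0031
scene 0.16 8 along 0.0189 across -0.0034
```

{"op": "move_arm", "data": {"steps": [[[0,0,0],0],[[0,0,0],0],[[0.01,0,-0.01],0],[[0.02,0,-0.04],0],[[0.03,0,-0.08],0],[[0.04,0,-0.12],0],[[0.05,0,-0.15],0],[[0.05,0,-0.15],0],[[0.05,0,-0.15],0],[[0.05,0,-0.15],0]]}}

```text
time_s: 18.4
tool_pos: [0.488, -0.1777, 0.3314]
tool_rot: [-179.9, 0.0, 64.4]
force: [-0.9, -0.5, 0.2]
grip_width: 0.0006
```

```bash
python3 rod.py; python3 chk.py e_|grep tin; python3 crop.py e_
```

```text
18.4 [ 0.488  -0.1777  0.3314] tcp along -0.0662 force [-0.87 -0.53  0.25]
side knob 92 0.0589 0.016 0.177
side 0.11 3 along 0.0293 across 0.0098
side 0.12 6 along 0.0322 across 0.0106
side 0.13 6 along 0.0345 across 0.0119
side 0.14 7 along 0.039 across 0.0132
side 0.15 8 along 0.0435 across 0.014
scene knob 22 0.0545 0.0207 0.175
scene 0.03 4 along -0.0093 across 0.0177
scene 0.09 3 along 0.0209 across -0.0001
scene 0.11 4 along 0.0289 across 0.0079
scene 0.12 9 along 0.0313 across 0.0089
scene 0.13 8 along 0.0367 across 0.0093
scene 0.14 9 along 0.0395 across 0.0127
scene 0.15 8 along 0.0433 across 0.0146
scene 0.16 3 along 0.0468 across 0.0154
side tin [ 0.4553 -0.2355]
scene tin [ 0.4546 -0.2357]
```

View pics/e_both.png

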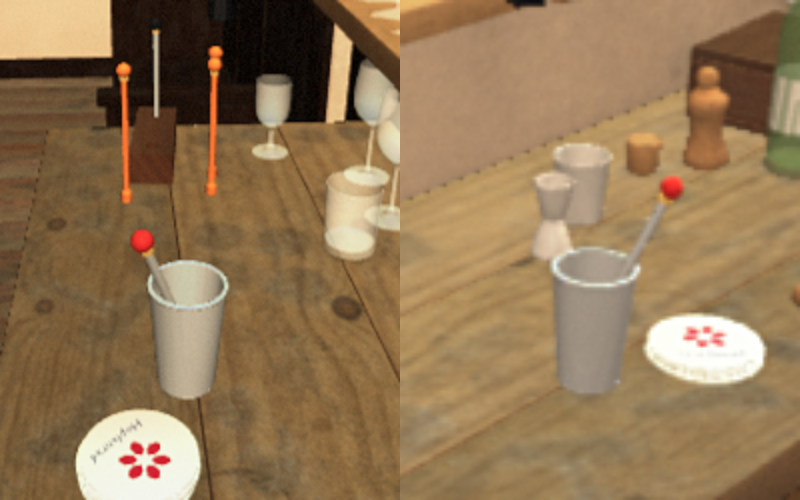

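Picture 8: the stirrer leans on the coaster-side rim, knob at left (142,240) and right (671,188), with the tin upright in place. One more reading for stability before handing in.

{"op": "move_arm", "data": {"steps": [[[0,0,0],0],[[0,0,0],0],[[0,0,0],0],[[0,0,0],0],[[0,0,0],0],[[0,0,0],0],[[0,0,0],0],[[0,0,0],0]]}}

```text
time_s: 19.6
tool_pos: [0.4886, -0.1776, 0.3325]
tool_rot: [180.0, 0.0, 64.4]
force: [-0.4, -0.2, 1.3]
grip_width: 0.0006
```

```bash
python3 rod.py | grep -E 'tcp|knob|0.12|0.15'
```

```text
19.6 [ 0.4886 -0.1776  0.3325] tcp along -0.0665 force [-0.43 -0.19  1.31]
side knob 87 0.059 0.0179 0.177
side 0.12 5 along 0.0322 across 0.0122
side 0.15 6 along 0.0437 across 0.0163
scene knob 22 0.0546 0.0233 0.174
scene 0.12 9 along 0.0326 across 0.0114
scene 0.15 7 along 0.0436 across 0.0165
```

Stable height, but the azimuth is about 20° off the coaster direction and creeping about 1–2 mm/s. There is time left, so I nudge the knob gently sideways to line it up.

{"op": "move_arm", "data": {"steps": [[[-0.03,-0.016,0],0],[[-0.07,-0.038,0],0],[[-0.105,-0.056,0],0],[[-0.1215,-0.065,0.01],0],[[-0.1215,-0.065,0.05],0],[[-0.1215,-0.065,0.09],0],[[-0.1215,-0.065,0.13],0],[[-0.1215,-0.065,0.15],0],[[-0.1215,-0.065,0.154],0],[[-0.1215,-0.065,0.154],0],[[-0.1215,-0.059,0.154],0],[[-0.1215,-0.053,0.154],0],[[-0.1215,-0.049,0.154],0],[[-0.1215,-0.045,0.154],0],[[-0.1215,-0.042,0.154],0],[[-0.1215,-0.039,0.154],0],[[-0.1215,-0.036,0.154],0],[[-0.1215,-0.033,0.154],0],[[-0.1215,-0.03,0.154],0],[[-0.1215,-0.03,0.154],0]]}}

```text
time_s: 22.2
tool_pos: [0.4093, -0.2742, 0.1785]
tool_rot: [180.0, -0.0, 64.4]
force: [-0.1, -0.2, -1.0]
grip_width: 0.0006
```

```bash
python3 rod.py
```

```text
22.2 [ 0.4093 -0.2742  0.1785] tcp along 0.055 force [-0.07 -0.22 -0.96]
side knob 74 0.0595 0.0061 0.177
side 0.11 3 along 0.0291 across 0.0011
side 0.12 8 along 0.0314 across 0.0032
side 0.13 6 along 0.0365 across 0.0033
side 0.14 5 along 0.0384 across 0.0055
side 0.15 8 along 0.0423 across 0.0058
side 0.16 4 along 0.0466 across 0.0051
scene knob 9 0.0533 0.0072 0.175
scene 0.09 6 along 0.0191 across 0.0
scene 0.1 4 along 0.02 across -0.0009
scene 0.11 4 along 0.0288 across 0.0009
scene 0.12 6 along 0.0307 across 0.0022
scene 0.13 10 along 0.0351 across 0.0034
scene 0.14 10 along 0.04 across 0.0045
scene 0.15 7 along 0.0433 across 0.0048
scene 0.16 5 along 0.0461 across 0.0061
```

{"op": "move_arm", "data": {"steps": [[[0,0.003,0],0],[[0,0.006,0],0],[[0,0.009,0],0],[[0,0.012,0],0],[[0,0.012,0],0],[[0,0.0,0],0],[[0,-0.012,0],0],[[0,-0.03,0],0],[[0,-0.04,-0.03],0],[[0,-0.04,-0.08],0],[[0,-0.04,-0.13],0],[[0,-0.04,-0.13],0]]}}

```text
time_s: 23.8
tool_pos: [0.374, -0.2576, 0.3129]
tool_rot: [179.5, 0.1, 64.4]
force: [-0.2, 0.3, -0.7]
grip_width: 0.0004
```

```bash
python3 rod.py; python3 chk.py g_|grep tin; python3 crop.py g_
```

```text
23.8 [ 0.374  -0.2576  0.3129] tcp along 0.0551 force [-0.19  0.27 -0.68]
side knob 67 0.0604 -0.0068 0.178
side 0.11 3 along 0.028 across -0.0056
side 0.12 8 along 0.0312 across -0.0052
side 0.13 6 along 0.0357 across -0.0057
side 0.14 8 along 0.039 across -0.0055
side 0.15 8 along 0.0448 across -0.0048
side 0.16 3 along 0.0445 across -0.0074
scene knob 23 0.0548 -0.0025 0.176
scene 0.09 5 along 0.0178 across -0.006
scene 0.12 8 along 0.0313 across -0.0064
scene 0.13 8 along 0.0364 across -0.0068
scene 0.14 10 along 0.0397 across -0.0059
scene 0.15 7 along 0.0441 across -0.0057
scene 0.16 3 along 0.0448 across -0.0048
side tin [ 0.4556 -0.2353]
scene tin [ 0.4544 -0.2357]
```

View pics/g_both.png

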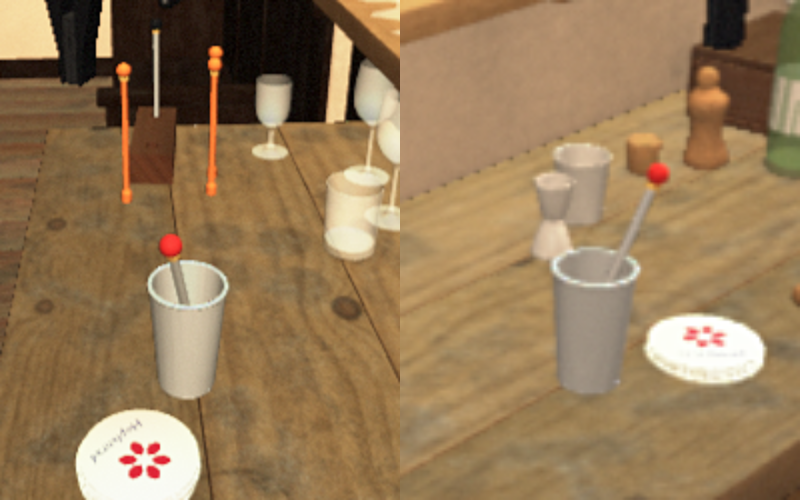

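{"op": "move_arm", "data": {"steps": [[[0,0,0],0],[[0,0,0],0],[[0,0,0],0],[[0,0,0],0],[[0,0,0],0],[[0,0,0],0],[[0,0,0],0],[[0,0,0],0]]}}

```text
time_s: 25.0
tool_pos: [0.373, -0.2569, 0.3086]
tool_rot: [180.0, 0.0, 64.4]
force: [1.0, 0.4, 0.3]
grip_width: 0.0007
```

```bash
python3 rod.py | grep -E 'tcp|knob|0.1[1-6]'
```

```text
25.0 [ 0.373  -0.2569  0.3086] tcp along 0.055 force [0.99 0.44 0.27]
side knob 68 0.0597 -0.0065 0.178
side 0.11 4 along 0.0294 across -0.0052
side 0.12 7 along 0.0309 across -0.005
side 0.13 9 along 0.0347 across -0.0053
side 0.14 8 along 0.0389 across -0.0056
side 0.15 7 along 0.0436 across -0.0046
side 0.16 3 along 0.0442 across -0.009
scene knob 22 0.0547 -0.0027 0.176
scene 0.12 8 along 0.032 across -0.0066
scene 0.13 8 along 0.0351 across -0.0053
scene 0.14 8 along 0.04 across -0.0052
scene 0.15 8 along 0.0437 across -0.0054
scene 0.16 5 along 0.0462 across -0.0042
```

Picture 9: the knob, at left (170,245) and right (657,174), leans over the coaster-side rim. Its direction is within a few degrees of the coasters, and it does not move over 1.2 s. The tin is upright in its place and the robot is clear.

```bash
python3 -c "
from cell import env
print(env.sign_off())"
```

```text
the job is handed in; nothing more can be done
None
```

The red-knobbed stirrer is in the shaker tin, knob up, leaning on the rim nearest the coasters, and I handed the job in at about 25 s of the 42 s allowed.

- **Placing it:** I took it from the stand, lowered it to the tin's floor on the side away from the coasters and let go there. It then stood upright by itself.
- **Making it lean:** Tilting it in a light grip failed, because the foot slid along instead of turning. So after letting go I nudged the knob towards the coasters with the closed fingers.
- **Correcting the direction:** The first lean was about 20° off the coaster direction and creeping sideways. A second gentle sideways nudge fixed that.

**Last checks:**
- The lean is about 0.4 rad. The rod crosses the coaster-side rim about 5 mm off the line to the coasters and leans nearly straight towards them.
- Two readings 1.2 s apart agreed, so it has stopped creeping.
- The tin is upright and within 1 mm of where it started.
- Readings of the knob's sideways position from the two cameras differed by about 4 mm.
- The foot being on the floor is inferred from heights; no contact force showed.
- The gripper was clear of everything, and the highest force I read was about 1.5 N.

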